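# Kit the turned parts into the pocket tray

## Robot

A 6-joint arm with a two-finger parallel gripper is mounted at the origin on the work surface. World frame = base frame: x ahead of the robot, y to its left, z up, the work surface at z = 0. Lengths are in m, angles in rad, forces in N, time in s.
With the tool pointing down it reaches from about 0.35 to 0.975 m from the base axis. Payload 4.9 kg.
Tool frame: the origin (TCP) lies on the front face of the gripper's body, between the roots of the fingers; the fingertips stand ctrl.finger_overhang ahead of it and the grasp point (between the pads) lies 54 mm ahead of it (ctrl.finger_overhang is the distance from the TCP to the fingertips, in m); z points along the fingers, y is the line along which they close (so a half turn about z gives the same grasp; the last joint's range is limited). The gripper opens to 85 mm and grips with 20 to 120 N. Pads are 22 mm wide; open, the fingers measure 114 mm over their backs; the gripper's body (76 mm by 85 mm) begins 54 mm behind the grasp point. The pads swing forward as they close: fully open they stand 13 mm farther back than shut.
Start: joints at [1.201, 0.053, 1.613, -0, 1.476, -0.119], TCP at [0.155, 0.605, 0.304] pointing down, gripper open.
Joint ranges: [-3.01, 3.01], [-1.01, 2.22], [0.06, 2.58], [-1.02, 4.17], [0.09, 2.62], [-3.14, 3.14]. Speed limits (rad/s): [2.57, 2.57, 3.14, 3.14, 3.14, 3.14].

## Interface

Orientations are given as a rotation vector (axis times angle).
In Python, from station import ctrl, vision gives the robot as it stands. The module is installed in compiled form; this text tells all that it offers.
- The arm moves only by the tool drive_tool, never from a script. Its argument "rows" is a list of rows, each a list of 2 entries, a list of its own where there are three numbers: the shift along the tool's x, y, z in m, then the turn about the tool's z in rad. A call has 1 to 10 rows; each row shifts and turns the commanded pose from where the row before left it, along the tool's axes as they then stand; what a row does not reach is not made up. A row lasts 1/10 s, in which the tool goes at most 50 mm and 8.59 degrees, less where a joint would pass 70% of its speed; a pose out of reach is approached as far as the arm can. A call with a gripper value outside its range is refused whole. "jaw" is the closure, from 0 (fully open) to 1 (shut), set as the call begins (left out, the last holds). The fingers move at their own pace and stop on an object; "grip_force" is the grip in N (left out, the last holds). Time passes only in rows, so rows that do not move let the fingers close. It gives the time, the measured TCP pose, the force, the opening and the grip force at its end, in the units of the state.
- ctrl.get_obs(): the state, without advancing time (a new reading comes with each control period).
- vision.get_image(name): name is "scene" or "top" or "wrist"; returns a dict with "image" (480x640x3 uint8, blue, green, red), "vertical_fov" (degrees; the focal length in pixels is half the picture's height over the tangent of half this angle, whatever the lens; pixels are square), "cx", "cy" (the principal point, pixels), "R" (3x3) and "t" (3): a world point X has camera coordinates R X + t. Camera axes: x right, y down, z forward; pixel columns grow to the right and rows downward; lengths in m; the calibration is good to about 2 mm. A picture is of the moment at which its call begins. There is no depth.
- ctrl.finish_job(): hands the job in; it is judged then, once.
The state is a dict: "t": time; "q": joint angles; "dq": joint speeds; "effort": joint torques, N m; "tool_pos": TCP position; "tool_rot": TCP orientation; "contact_force": force on the tool from outside, world axes, zero at the start; "wrist_torque": the same for the moment, N m; "opening": finger opening in m; "grip_force": force on a finger pad.
Only numpy, scipy, OpenCV 4.12 (cv2) and the standard library are available. Lean on these libraries where they do the work, as an engineer would, in place of code of your own. Each camera call takes 0.05 s, during which the arm holds its last target. There are 200 camera calls.

## Task

Gather the four finished turned parts from the bench mat into the plywood tray: stand each one upright, foot down as it stands now, flat on the tray floor inside the ring pocket of its size - stepped pin in the smallest, grooved sleeve in the second smallest, pulley in the second largest, flanged bush in the largest. Leave the two plain unturned aluminium blanks standing where they are.

Things in the scene. Friction and masses are not known exactly. Their poses are not given: they have to be found in the camera images.
- pin_mid (a point): Finished part 1, the stepped pin: bare aluminium, solid, 56 mm tall, standing on end; 20 mm diameter from the foot up to 44 mm, then a 12 mm diameter spigot on top. Point: on its axis, half-way up (28 mm above its foot). Its axes are the body's; z is its turning axis, straight up at the start.
- sleeve_mid (a point): Finished part 2, the grooved sleeve: bare aluminium tube, 36 mm outside diameter, 26 mm bore open at the top, 60 mm tall, dark turned grooves around it. Point: on its axis, half-way up (30 mm above its foot). Its axes are the body's; z is its turning axis, straight up at the start.
- pulley_mid (a point): Finished part 3, the pulley: bare aluminium disc, 52 mm diameter, 40 mm tall, with a groove for the belt around it (between 10 and 22 mm above its foot, 40 mm diameter inside; plain 52 mm rim above it) and a dark 18 mm bore in its top. Point: on its axis, half-way up (20 mm above its foot). Its axes are the body's; z is its turning axis, straight up at the start.
- bush_mid (a point): Finished part 4, the flanged bush: bare aluminium, 46 mm tall, a 68 mm diameter flange 8 mm thick at the foot and a 38 mm diameter hub above it, a dark 24 mm bore in its top. Point: on its axis, half-way up (23 mm above its foot). Grip it by the hub. Its axes are the body's; z is its turning axis, straight up at the start.
- rod_blank_mid (a point): Unturned blank, leave it: plain solid aluminium bar end, 36 mm diameter, 60 mm tall, standing, no bore and no grooves. Point: on its axis, half-way up (30 mm above its foot).
- disc_blank_mid (a point): Unturned blank, leave it: plain solid aluminium disc, 52 mm diameter, 40 mm tall, no bore and no groove. Point: on its axis, half-way up (20 mm above its foot).
- pocket_a: The smallest pocket, for the stepped pin: a fixed dark wooden ring, 35 mm inside and 43 mm outside diameter, 10 mm high, on the floor of the square plywood tray (226 mm wide, rim 14 mm high; the four pockets stand two by two, 104 mm apart). Origin: centre of the ring, at the tray floor on which the part stands (6 mm above the table); z up.
- pocket_b: The second smallest pocket, for the grooved sleeve: a fixed dark wooden ring, 51 mm inside and 59 mm outside diameter, 10 mm high, on the floor of the square plywood tray (226 mm wide, rim 14 mm high; the four pockets stand two by two, 104 mm apart). Origin: centre of the ring, at the tray floor on which the part stands (6 mm above the table); z up.
- pocket_c: The second largest pocket, for the pulley: a fixed dark wooden ring, 67 mm inside and 75 mm outside diameter, 10 mm high, on the floor of the square plywood tray (226 mm wide, rim 14 mm high; the four pockets stand two by two, 104 mm apart). Origin: centre of the ring, at the tray floor on which the part stands (6 mm above the table); z up.
- pocket_d: The largest pocket, for the flanged bush: a fixed dark wooden ring, 83 mm inside and 91 mm outside diameter, 10 mm high, on the floor of the square plywood tray (226 mm wide, rim 14 mm high; the four pockets stand two by two, 104 mm apart). Origin: centre of the ring, at the tray floor on which the part stands (6 mm above the table); z up.

How it is judged:
At the end, for the whole second after the job is handed in: Each finished part stands upright (within 0.12 rad), foot down on the tray floor (height within 5 mm) and within 11 mm of the centre of its own ring pocket, released and at rest; both blanks still stand within 20 mm of where they were (horizontal distance between pin_mid and pocket_a below 0.011 m and z of pin_mid in the frame of pocket_a between 0.023 and 0.033 m and angle between each of pin_mid, sleeve_mid, pulley_mid, bush_mid's own z axis and vertical below 0.12 rad and linear speed of each of pin, sleeve, pulley, bush below 0.02 m/s and horizontal distance between sleeve_mid and pocket_b below 0.011 m and z of sleeve_mid in the frame of pocket_b between 0.025 and 0.035 m and horizontal distance between pulley_mid and pocket_c below 0.011 m and z of pulley_mid in the frame of pocket_c between 0.015 and 0.025 m and horizontal distance between bush_mid and pocket_d below 0.011 m and z of bush_mid in the frame of pocket_d between 0.018 and 0.028 m and distance of each of rod_blank_mid, disc_blank_mid from where it was at the start of the episode below 0.02 m and angle between each of rod_blank_mid, disc_blank_mid's own z axis and vertical below 0.2 rad); the robot touches nothing.
It fails at once if the rod blank is shifted by more than 20 mm or tipped (distance of rod_blank_mid from where it was at the start of the episode above 0.02 m or angle between rod_blank_mid's own z axis and vertical above 0.3 rad).
It fails at once if the disc blank is shifted by more than 20 mm or tipped (distance of disc_blank_mid from where it was at the start of the episode above 0.02 m or angle between disc_blank_mid's own z axis and vertical above 0.3 rad).
It also fails if it takes over 112 s, if anything falls off the work surface, if the arm or the gripper's body presses on something with over 40 N, if the wrist force passes 120 N, or if a joint passes its speed limit or range.

## Working session

There is one attempt and no reset: what is moved stays moved. The work goes in short steps, Python scripts to look and compute and a tool call to move; the robot and the scene stay as the last step left them, time stands still between calls to the robot, and variables do not carry over. Pictures are saved under pics/ and viewed, at most 14 in all, crops included, and the job is handed in when it is done.

Besides the shell and the picture viewer there is one more tool, called after "Request:" as name(argument=value, ...) on one line, values as JSON. drive_tool: Moves the arm, as the interface text tells. Its arguments: {"type":"object","properties":{"rows":{"type":"array","items":{"type":"array"}},"jaw":{"type":"number"},"grip_force":{"type":"number"}},"required":["rows"]}

```bash
mkdir -p pics
cat > h.py <<'E'
import numpy as np, cv2
from station import ctrl, vision
def get(name,fn=None):
    d=vision.get_image(name)
    if fn: cv2.imwrite('pics/'+fn,d['image'])
    return d
def foc(d): return 240/np.tan(np.radians(d['vertical_fov'])/2)
def ray(d,u,v):
    R=np.array(d['R']);t=np.array(d['t']);f=foc(d)
    c=-R.T@t; r=R.T@np.array([(u-d['cx'])/f,(v-d['cy'])/f,1]); return c,r/np.linalg.norm(r)
def onz(d,u,v,z):
    c,r=ray(d,u,v); return c+r*(z-c[2])/r[2]
def proj(d,X):
    p=np.array(d['R'])@np.array(X)+np.array(d['t']); f=foc(d); return d['cx']+f*p[0]/p[2],d['cy']+f*p[1]/p[2]
def tri(*rays):
    A=0;b=0
    for c,r in rays:
        P=np.eye(3)-np.outer(r,r);A=A+P;b=b+P@c
    return np.linalg.solve(A,b)
E
python3 - <<'E'
from h import *
for n in ('scene','top'):
    d=get(n,n+'0.png'); c,_=ray(d,0,0); print(n,d['vertical_fov'],d['cx'],d['cy'],c.round(3),np.round(d['R'],3).tolist())
print(ctrl.finger_overhang,ctrl.get_obs())
E
```

```text
scene 44.72635165673177 322.6024633910509 238.486259344687 [ 1.085 -0.411  0.837] [[0.605, 0.796, 0.006], [0.603, -0.453, -0.657], [-0.52, 0.401, -0.754]]
top 53.3828066972038 320.1788790939646 236.04065313018106 [0.513 0.034 1.011] [[-0.002, -1.0, 0.006], [-0.998, 0.002, -0.055], [0.055, -0.006, -0.998]]
0.0726 {'t': 0.1, 'q': array([ 1.20099501e+00,  5.32808799e-02,  1.61415458e+00, -2.92150303e-05,
        1.47601791e+00, -1.19020614e-01]), 'dq': array([-0.00090872, -0.00281692, -0.0038355 , -0.0001525 ,  0.00144894,
       -0.000933  ]), 'effort': array([ 9.55856194e-05, -3.94907892e+01, -3.71362102e+01, -9.98949395e-05,
        3.99890167e-03,  2.20777849e-06]), 'tool_pos': array([0.15496018, 0.60503725, 0.30279328]), 'tool_rot': array([-3.92836660e-01, -3.11650831e+00,  2.84659981e-03]), 'contact_force': array([ 0.16485037, -0.16947992, -0.03947115]), 'wrist_torque': array([-0.00207271,  0.00562164, -0.00442361]), 'grip_force': 0.0, 'opening': 0.08525648783001682}
```

View pics/top0.png

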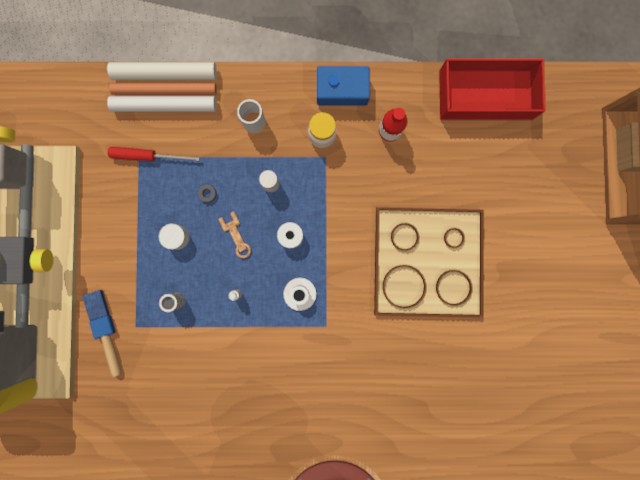

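View pics/scene0.png

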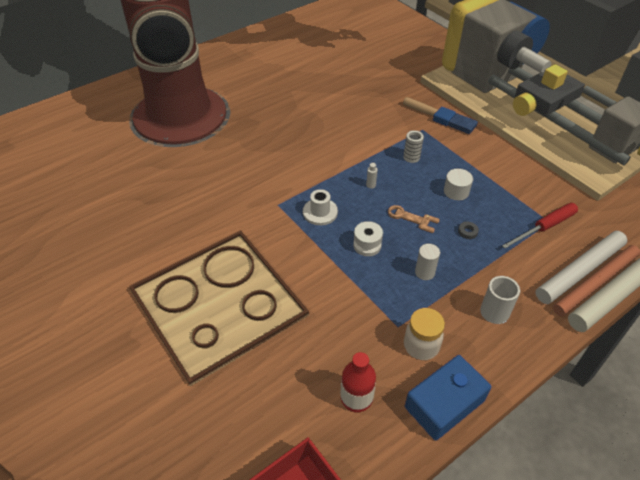

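Top view: sleeve (169,302), pin (234,295), bush (300,294), pulley (290,235), blanks at (269,181) and (173,237). Pockets are a (454,238), b (404,237), c (454,288), d (404,286). The scene view shows the same layout with all the parts standing.

```bash
cat > m.py <<'E'
from h import *
def ell(mask,minA=8):
    n,l,s,c=cv2.connectedComponentsWithStats(mask.astype(np.uint8))
    return sorted([(int(s[i,4]),c[i].round(1).tolist(),s[i,:4].tolist()) for i in range(1,n) if s[i,4]>=minA],reverse=True)
E
python3 - <<'E'
from m import *
T=get('top');S=get('scene')
tw={'sleeve':(169,302),'pin':(234,295),'bush':(300,294),'pulley':(290,235)}
sw={'sleeve':(414,146),'pin':(372,176),'bush':(320,207),'pulley':(368,238)}
rows=[]
for k in tw:
    r=[]
    for d,w in((T,tw),(S,sw)):
        u,v=w[k]; r.append(cv2.resize(d['image'][v-22:v+23,u-22:u+23],(260,260),interpolation=cv2.INTER_CUBIC))
    rows.append(np.vstack(r))
cv2.imwrite('pics/mont.png',cv2.resize(np.hstack(rows),(800,400)))
# rings: dark brown in tray
for nm,d,w in(('T',T,{'a':(454,238,16),'b':(404,237,20),'c':(454,288,23),'d':(404,286,26)}),('S',S,{'a':(205,336,17),'b':(260,305,21),'c':(176,293,27),'d':(229,266,30)})):
    g=d['image'].max(axis=2)
    for k,(u,v,r) in w.items():
        m=np.zeros(g.shape,np.uint8); cv2.circle(m,(u,v),r,1,-1)
        m=(m>0)&(g<125)
        p=np.argwhere(m)[:,::-1].astype(np.float32)
        # outer hull ellipse
        e=cv2.fitEllipse(cv2.convexHull(p)) if len(p)>5 else None
        print(nm,k,len(p),e and np.round(np.r_[e[0],e[1]],1),onz(d,*e[0],.016).round(4))
E
```

```text
T a 69 [453.5 237.6  18.5  19.7] [ 0.5644 -0.2515  0.016 ]
T b 99 [404.3 236.7  26.7  27.2] [ 0.5666 -0.1485  0.016 ]
T c 152 [453.3 287.3  34.4  35.5] [ 0.4608 -0.2494  0.016 ]
T d 140 [403.7 286.3  41.9  42.9] [ 0.4633 -0.1461  0.016 ]
S a 280 [204.4 335.7  23.7  27.3] [ 0.5696 -0.2554  0.016 ]
S b 379 [258.5 305.1  30.3  35.5] [ 0.5722 -0.1522  0.016 ]
S c 574 [173.8 290.1  45.3  47.6] [ 0.4578 -0.2521  0.016 ]
S d 763 [228.2 261.7  50.2  57.4] [ 0.4604 -0.1442  0.016 ]
```

View pics/mont.png

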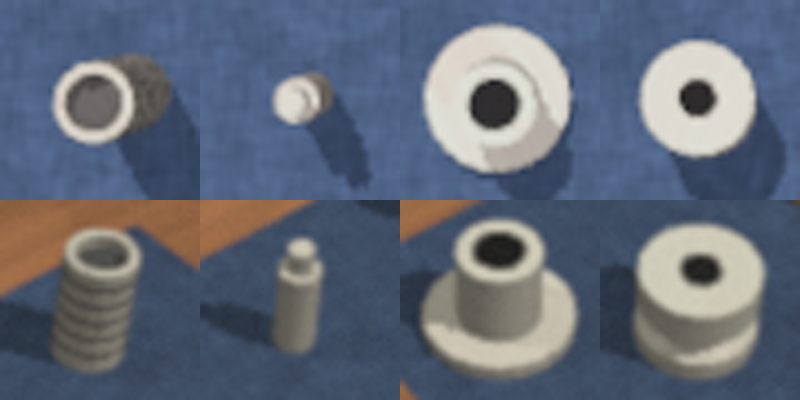

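The crops show the top-face centres clearly. Each crop is 45 px shown as 200 px, so I can read them off and triangulate.

Run:
```python
from m import *
T=get('top');S=get('scene')
P={'sleeve':((167.7,302.5),(414.7,135.7)),'pin':((232.4,295.2),(372.4,164.3)),'bush':((298.6,294.9),(320,195.8)),'pulley':((289.5,234.5),(368.2,231.2)),
'a':((453.5,237.6),(204.4,335.7)),'b':((404.3,236.7),(258.5,305.1))}
H=dict(sleeve=.06,pin=.056,bush=.046,pulley=.04,a=.016,b=.016)
for k,(a,b) in P.items():
    print(k,tri(ray(T,*a),ray(S,*b)).round(4),onz(T,*a,H[k]).round(4),onz(S,*b,H[k]).round(4))
print('rod',onz(T,268.5,178,.06).round(3),'disc',onz(T,172,236.5,.04).round(3))
o=ctrl.get_obs();from scipy.spatial.transform import Rotation as R
print(R.from_rotvec(o['tool_rot']).as_matrix().round(3))
W=get('wrist','w0.png');c,r=ray(W,320,240);print(c,r,W['vertical_fov'])
```

```text
sleeve [0.4347 0.3307 0.0566] [0.4348 0.3293 0.06  ] [0.4377 0.3278 0.06  ]
pin [0.4486 0.2027 0.0553] [0.4485 0.2024 0.056 ] [0.4493 0.2023 0.056 ]
bush [0.4482 0.0715 0.0447] [0.4481 0.0712 0.046 ] [0.4495 0.071  0.046 ]
pulley [0.5703 0.0902 0.0392] [0.5701 0.09   0.04  ] [0.571  0.0899 0.04  ]
a [ 0.5648 -0.2539  0.0081] [ 0.5644 -0.2515  0.016 ] [ 0.5697 -0.2554  0.016 ]
b [ 0.567  -0.1499  0.0078] [ 0.5665 -0.1485  0.016 ] [ 0.5722 -0.1523  0.016 ]
rod [0.683 0.131 0.06 ] disc [0.566 0.329 0.04 ]
[[-0.969  0.248 -0.   ]
 [ 0.248  0.969 -0.001]
 [ 0.    -0.001 -1.   ]]
[0.08387044 0.62373752 0.37223029] [ 0.27947212 -0.07521738 -0.95720305] 61.09061460195322
```

Triangulated top heights are 57/55/45/39 mm, against stated 60/56/46/40 mm, so they agree. I'll turn the tool to the world axes (tool x = −X, y = +Y, z = down) and move over the sleeve.

Request:
drive_tool(rows=[[[0,0,0],-0.125],[[0,0,0],-0.125],[[0,-0.04,0],0],[[0,-0.04,0],0],[[-0.04,-0.03,0],0],[[-0.04,-0.03,0],0],[[-0.04,-0.03,0],0],[[-0.04,-0.03,0],0],[[-0.04,-0.03,0],0],[[-0.04,-0.03,0],0]], jaw=0, grip_force=60)

```text
t: 1.35
tool_pos: [0.3962, 0.3437, 0.3042]
tool_rot: [0.001, 3.141, 0.001]
contact_force: [0.6, 0.5, -0.1]
opening: 0.0856
grip_force: 0.0
```

Request:
drive_tool(rows=[[[-0.02,-0.015,0.02],0],[[-0.02,0,0.03],0],[[0,0,0],0],[[0,0,0],0]])

```text
t: 1.75
tool_pos: [0.4345, 0.33, 0.2534]
tool_rot: [-0.002, -3.14, 0.001]
contact_force: [-0.6, 0.1, 0.5]
opening: 0.0854
grip_force: 0.0
```

Run:
```python
from m import *
W=get('wrist','w1.png')
for n,p in (('sleeve',(.435,.330,.06)),('pin',(.4485,.2025,.056))): print(n,np.round(proj(W,p),1))
c,r=ray(W,320,240);print(c,r)
```

```text
sleeve [320.9 233.2]
pin [136.1 250.6]
[0.36119082 0.33054169 0.32225222] [ 0.28701091 -0.00420969 -0.95791806]
```

View pics/w1.png

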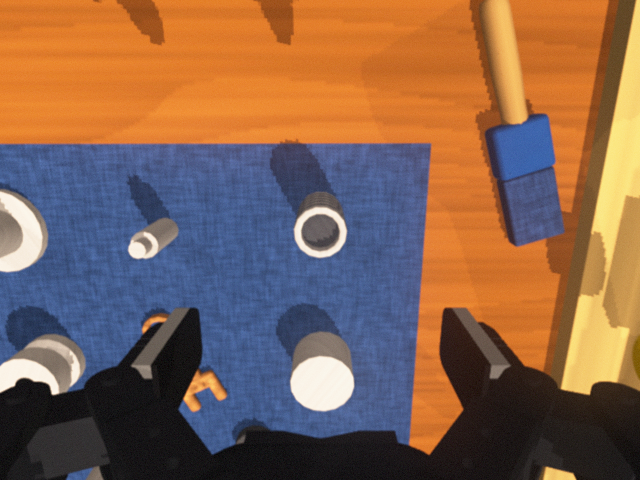

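The wrist view shows the sleeve top at (320,231), predicted (321,233), and the pin spigot at (137,250), predicted (136,251), so the estimates hold. Next I descend and grip the sleeve.

Request:
drive_tool(rows=[[[0,0,0.04],0],[[0,0,0.04],0],[[0,0,0.04],0],[[0,0,0.03],0],[[0,0,0.013],0],[[0,0,0],0],[[0,0,0],0]])

```text
t: 2.5
tool_pos: [0.4358, 0.3313, 0.0932]
tool_rot: [-0.0, 3.139, 0.003]
contact_force: [0.1, -0.6, 1.1]
opening: 0.0857
grip_force: 0.0
```

Request:
drive_tool(rows=[[[0,0,0],0],[[0,0,0],0],[[0,0,0],0],[[0,0,0],0],[[0,0,0],0],[[0,0,0],0],[[0,0,0],0],[[0,0,0],0]], jaw=1)

```text
t: 3.3
tool_pos: [0.4357, 0.3306, 0.0922]
tool_rot: [0.001, 3.14, 0.001]
contact_force: [-0.2, -0.3, 5.3]
opening: 0.0347
grip_force: 60.0
```

Run:
```python
from m import *
o=ctrl.get_obs();print(o['tool_pos'],o['opening'],o['grip_force'],ctrl.finger_overhang)
S=get('scene'); cv2.imwrite('pics/s1.png',cv2.resize(S['image'][60:220,310:530],(660,480)))
```

```text
[0.43566775 0.33059484 0.09215339] 0.03472894831787456 60.019573755562305 0.0726
```

View pics/s1.png

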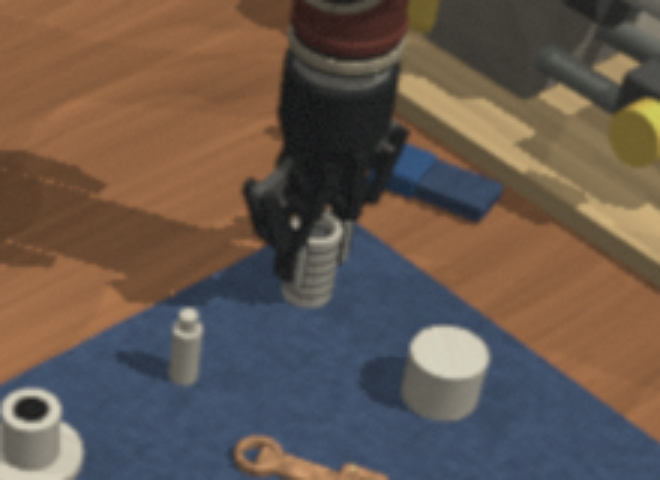

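The sleeve is held squarely, and the scene view shows the fingertips about a third of the way up. Lift it and carry it to pocket b.

Request:
drive_tool(rows=[[[0,0,-0.02],0],[[0,0,-0.04],0],[[0,0,-0.04],0],[[0,0,-0.02],0],[[-0.01,-0.04,0],0],[[-0.011,-0.04,0],0],[[-0.011,-0.04,0],0],[[-0.011,-0.04,0],0],[[-0.011,-0.04,0],0],[[-0.011,-0.04,0],0]])

```text
t: 4.35
tool_pos: [0.4994, 0.0885, 0.2103]
tool_rot: [-0.001, -3.141, -0.0]
contact_force: [0.9, -0.5, -1.9]
opening: 0.0349
grip_force: 60.0
```

Request:
drive_tool(rows=[[[-0.011,-0.04,0],0],[[-0.011,-0.04,0],0],[[-0.011,-0.04,0],0],[[-0.011,-0.04,0],0],[[-0.011,-0.04,0],0],[[-0.011,-0.04,0],0],[[0,0,0],0],[[0,0,0],0],[[0,0,0],0]])

```text
t: 5.25
tool_pos: [0.565, -0.149, 0.2102]
tool_rot: [-0.0, -3.14, -0.001]
contact_force: [-0.1, 0.9, -1.1]
opening: 0.0347
grip_force: 60.2
```

Run:
```python
from m import *
W=get('wrist','w2.png')
for n,p in dict(a=(.5648,-.252,.016),b=(.567,-.149,.016),c=(.461,-.2495,.016),d=(.463,-.146,.016)).items(): print(n,np.round(proj(W,p),1))
```

```text
a [167.1 231.7]
b [320.5 234.8]
c [152.6  64.7]
d [325.4  68.2]
```

View pics/w2.png

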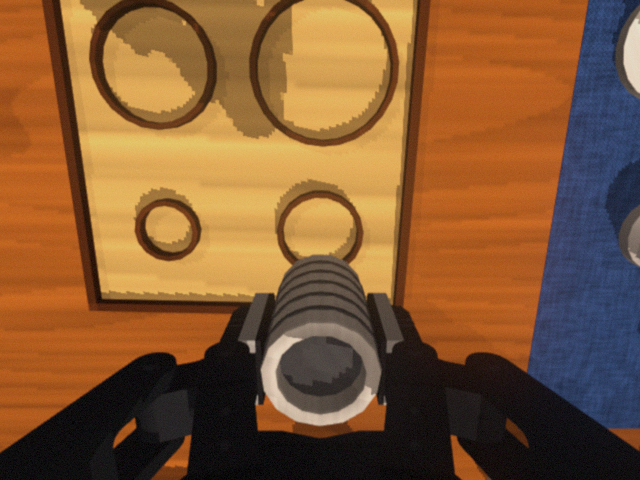

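Rings in the wrist view: a (168,229), b (320,231), c (153,65), d (324,68). These match the prediction within 4 px, about 2 mm. Lower the sleeve.

Request:
drive_tool(rows=[[[0,0,0.04],0],[[0,0,0.035],0],[[0,0,0.02],0],[[0,0,0.01],0],[[0,0,0.006],0],[[0,0,0],0],[[0,0,0],0],[[0,0,0],0]])

```text
t: 6.1
tool_pos: [0.5665, -0.1502, 0.1015]
tool_rot: [0.001, 3.139, -0.002]
contact_force: [0.8, -0.1, -0.2]
opening: 0.0349
grip_force: 60.2
```

Request:
drive_tool(rows=[[[0,0,0.001],0],[[0,0,0.001],0],[[0,0,0],0],[[0,0,0],0]])

```text
t: 6.5
tool_pos: [0.5657, -0.15, 0.0982]
tool_rot: [0.001, 3.141, -0.0]
contact_force: [0.1, 0.1, 0.8]
opening: 0.0353
grip_force: 60.4
```

Request:
drive_tool(rows=[[[0,0,0.001],0],[[0,0,0],0],[[0,0,0],0]])

```text
t: 6.8
tool_pos: [0.5658, -0.1501, 0.0982]
tool_rot: [0.001, 3.142, -0.0]
contact_force: [-2.8, -0.1, 5.6]
opening: 0.0351
grip_force: 60.8
```

Request:
drive_tool(rows=[[[0,0,0],0],[[0,0,0],0],[[0,0,0],0],[[0,0,0],0],[[0,0,0],0],[[0,0,0],0],[[0,0,0],0]], jaw=0.4)

```text
t: 7.5
tool_pos: [0.5655, -0.1499, 0.0969]
tool_rot: [-0.001, -3.142, 0.0]
contact_force: [-0.7, 0.7, 0.4]
opening: 0.0514
grip_force: 0.0
```

Contact was felt and the sleeve is released. Next is the pin.

Request:
drive_tool(rows=[[[0,0,-0.02],0],[[0,0,-0.04],0],[[0,0,-0.04],0],[[0,0,-0.02],0],[[0.013,0.039,0],0],[[0.013,0.039,0],0],[[0.013,0.039,0],0],[[0.013,0.039,0],0],[[0.013,0.039,0],0],[[0.013,0.039,0],0]])

```text
t: 8.5
tool_pos: [0.4869, 0.0855, 0.2171]
tool_rot: [0.002, 3.141, 0.0]
contact_force: [-0.6, 0.2, -0.4]
opening: 0.0515
grip_force: 0.0
```

Request:
drive_tool(rows=[[[0.013,0.039,0],0],[[0.013,0.039,0],0],[[0.013,0.039,0],0],[[0,0,0],0],[[0,0,0],0],[[0,0,0],0]], jaw=0.3)

```text
t: 9.1
tool_pos: [0.4491, 0.2005, 0.2169]
tool_rot: [0.002, 3.141, -0.001]
contact_force: [-0.3, -0.2, -0.4]
opening: 0.0598
grip_force: 0.0
```

Run:
```python
from m import *
print(ctrl.get_obs()['tool_pos'])
W=get('wrist','w3.png')
print(np.round(proj(W,(.4485,.2025,.056)),1),np.round(proj(W,(.448,.0713,.046)),1))
u,v=[int(x) for x in proj(W,(.4485,.2025,.056))]
c=W['image'][v-60:v+60,u-60:u+60]; m=c.min(axis=2)>150
print([(a,[p[0]+u-60,p[1]+v-60],b) for a,p,b in ell(m,20)])
S=get('scene');cv2.imwrite('pics/j.png',np.hstack([W['image'][100:480,100:500],S['image'][200:400,120:320].repeat(2,0)[:380].repeat(2,1)]))
```

```text
[0.44908142 0.20052287 0.21692752]
[324.  245.7] [111.1 240.2]
[(709, [324.0, 239.5], [44, 39, 33, 31])]
```

View pics/j.png

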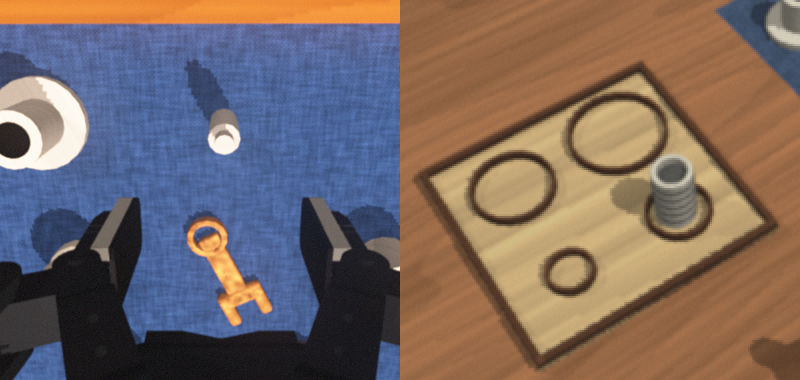

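The sleeve stands inside ring b. The pin spigot is at about (324,241) in the wrist image, predicted (324,246). Descend and grip the pin.

Request:
drive_tool(rows=[[[0,0.002,0.04],0],[[0,0,0.04],0],[[0,0,0.03],0],[[0,0,0.015],0],[[0,0,0],0],[[0,0,0],0]])

```text
t: 9.8
tool_pos: [0.4494, 0.2025, 0.0923]
tool_rot: [0.004, 3.141, 0.0]
contact_force: [0.2, -0.2, 0.6]
opening: 0.06
grip_force: 0.0
```

Request:
drive_tool(rows=[[[0,0,0],0],[[0,0,0],0],[[0,0,0],0],[[0,0,0],0],[[0,0,0],0],[[0,0,0],0],[[0,0,0],0],[[0,0,0],0]], jaw=1)

```text
t: 10.6
tool_pos: [0.4498, 0.2034, 0.0934]
tool_rot: [0.001, 3.139, 0.0]
contact_force: [-1.0, -0.7, 6.3]
opening: 0.018
grip_force: 58.6
```

Request:
drive_tool(rows=[[[0,0,-0.02],0],[[0,0,-0.04],0],[[0,0,-0.04],0],[[0,0,-0.02],0],[[-0.009,-0.038,0],0],[[-0.009,-0.038,0],0],[[-0.009,-0.038,0],0],[[-0.009,-0.038,0],0],[[-0.01,-0.038,0],0],[[-0.01,-0.038,0],0]])

```text
t: 11.6
tool_pos: [0.5045, -0.0263, 0.2117]
tool_rot: [0.001, 3.142, 0.0]
contact_force: [1.1, 0.1, 0.2]
opening: 0.0181
grip_force: 58.7
```

Request:
drive_tool(rows=[[[-0.01,-0.038,0],0],[[-0.01,-0.038,0],0],[[-0.01,-0.038,0],0],[[-0.01,-0.038,0],0],[[-0.009,-0.038,0],0],[[-0.009,-0.038,0],0],[[0,0,0],0],[[0,0,0],0],[[0,0,0],0]])

```text
t: 12.5
tool_pos: [0.5621, -0.2518, 0.2114]
tool_rot: [-0.0, -3.141, -0.001]
contact_force: [-0.4, -0.2, -0.4]
opening: 0.018
grip_force: 58.8
```

Run:
```python
from m import *
print(ctrl.get_obs()['tool_pos'])
W=get('wrist','w4.png')
print(np.round(proj(W,(.564,-.252,.016)),1),np.round(proj(W,(.461,-.2495,.016)),1))
```

```text
[ 0.56208535 -0.25183     0.21136945]
[320.1 234.1] [324.2  69.9]
```

View pics/w4.png

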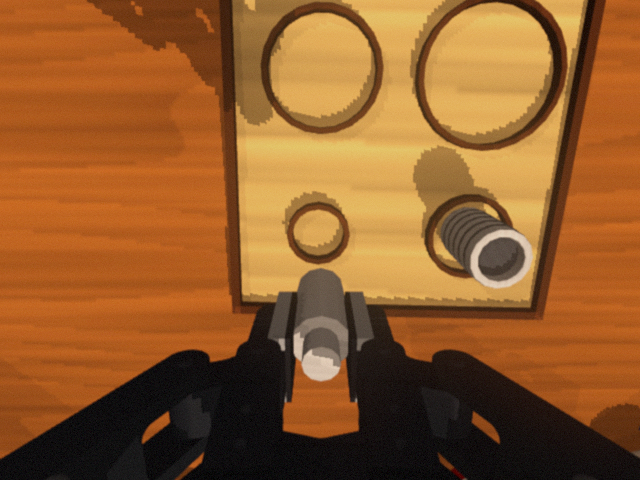

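Ring a sits at (318,232) with the pin lined up about 1 mm off. Shift y by −1 mm and lower.

Request:
drive_tool(rows=[[[0,-0.001,0.04],0],[[0,0,0.035],0],[[0,0,0.02],0],[[0,0,0.01],0],[[0,0,0.005],0],[[0,0,0.001],0],[[0,0,0.001],0],[[0,0,0],0],[[0,0,0],0],[[0,0,0],0]])

```text
t: 13.55
tool_pos: [0.5627, -0.2541, 0.1006]
tool_rot: [0.001, 3.141, -0.001]
contact_force: [-0.6, -0.2, -0.1]
opening: 0.0179
grip_force: 58.8
```

Request:
drive_tool(rows=[[[0,0,0.001],0],[[0,0,0],0],[[0,0,0],0]])

```text
t: 13.85
tool_pos: [0.5627, -0.2541, 0.0994]
tool_rot: [0.001, 3.141, -0.001]
contact_force: [-0.7, 0.6, 2.9]
opening: 0.0179
grip_force: 59.1
```

Request:
drive_tool(rows=[[[0,0,0],0],[[0,0,0],0],[[0,0,0],0],[[0,0,0],0],[[0,0,0],0],[[0,0,0],0],[[0,0,0],0]], jaw=0.4)

```text
t: 14.55
tool_pos: [0.5624, -0.2539, 0.0989]
tool_rot: [-0.001, -3.142, 0.0]
contact_force: [-0.0, -0.2, -0.3]
opening: 0.0509
grip_force: 0.0
```

Request:
drive_tool(rows=[[[0,0,-0.02],0],[[0,0,-0.04],0],[[0,0,-0.04],0],[[0,0,-0.02],0],[[0.014,0.04,0],0],[[0.014,0.04,0],0],[[0.014,0.04,0],0],[[0.014,0.04,0],0],[[0.014,0.04,0],0],[[0.014,0.04,0],0]])

```text
t: 15.55
tool_pos: [0.4778, -0.0124, 0.219]
tool_rot: [0.002, 3.141, 0.0]
contact_force: [0.6, 1.3, -0.1]
opening: 0.0509
grip_force: 0.0
```

Request:
drive_tool(rows=[[[0.015,0.04,0],0],[[0.015,0.045,0],0],[[0,0,0],0],[[0,0,0],0],[[0,0,0],0],[[0,0,0],0]], jaw=0.1)

```text
t: 16.15
tool_pos: [0.4491, 0.0701, 0.219]
tool_rot: [0.004, 3.142, -0.0]
contact_force: [0.1, -0.7, 1.0]
opening: 0.0768
grip_force: 0.0
```

Run:
```python
from m import *
print(ctrl.get_obs()['tool_pos'])
W=get('wrist','w5.png')
print(np.round(proj(W,(.4483,.0713,.046)),1),np.round(proj(W,(.570,.090,.04)),1))
S=get('scene');cv2.imwrite('pics/j2.png',np.hstack([W['image'][100:480,100:500],S['image'][200:400,120:320].repeat(2,0)[:380].repeat(2,1)]))
```

```text
[0.44912575 0.07012688 0.21897482]
[322.6 239.4] [348.7 398.8]
```

View pics/j2.png

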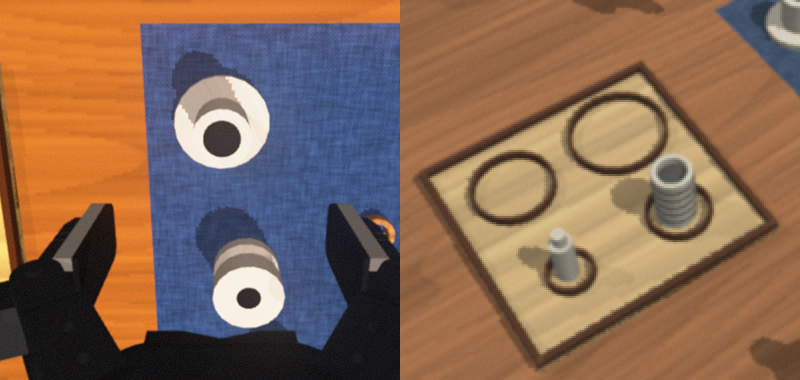

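The bush bore is at (322,239) and the pulley bore at (348,398), both as predicted. The pin stands in ring a. Descend and grip the bush.

Request:
drive_tool(rows=[[[0.001,0.001,0.04],0],[[0,0,0.04],0],[[0,0,0.03],0],[[0,0,0.017],0],[[0,0,0],0],[[0,0,0],0]])

```text
t: 16.85
tool_pos: [0.4481, 0.0717, 0.0922]
tool_rot: [-0.003, -3.141, 0.0]
contact_force: [0.1, -0.8, 0.2]
opening: 0.0773
grip_force: 0.0
```

Request:
drive_tool(rows=[[[0,0,0],0],[[0,0,0],0],[[0,0,0],0],[[0,0,0],0],[[0,0,0],0],[[0,0,0],0],[[0,0,0],0],[[0,0,0],0]], jaw=1)

```text
t: 17.65
tool_pos: [0.4489, 0.0722, 0.0936]
tool_rot: [0.001, 3.139, -0.0]
contact_force: [-0.1, 0.4, 6.7]
opening: 0.0362
grip_force: 60.2
```

Request:
drive_tool(rows=[[[0,0,-0.02],0],[[0,0,-0.04],0],[[0,0,-0.04],0],[[0,0,-0.02],0],[[0,0,0],0]])

```text
t: 18.15
tool_pos: [0.4495, 0.0723, 0.2157]
tool_rot: [0.001, 3.134, 0.0]
contact_force: [0.8, 0.5, -1.5]
opening: 0.0362
grip_force: 60.3
```

Request:
drive_tool(rows=[[[-0.002,-0.036,0],0],[[-0.002,-0.037,0],0],[[-0.002,-0.037,0],0],[[-0.002,-0.037,0],0],[[-0.003,-0.036,0],0],[[-0.003,-0.036,0],0],[[0,0,0],0],[[0,0,0],0],[[0,0,0],0]])

```text
t: 19.05
tool_pos: [0.4608, -0.1458, 0.2103]
tool_rot: [-0.0, -3.139, -0.003]
contact_force: [0.6, -0.0, -1.8]
opening: 0.0365
grip_force: 60.9
```

Run:
```python
from m import *
print(ctrl.get_obs()['tool_pos'])
W=get('wrist','w6.png')
print(np.round(proj(W,(.463,-.1465,.016)),1))
```

```text
[ 0.46079367 -0.14578102  0.21027779]
[319.1 235.4]
```

View pics/w6.png

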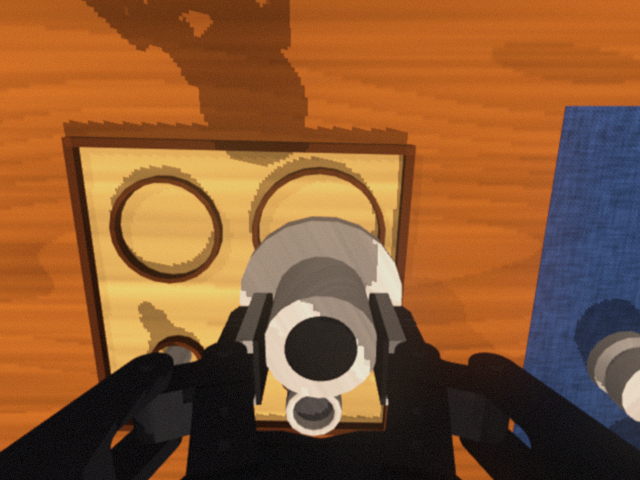

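Ring d spans u 252–384 with its top at v 168, so its centre is about (318,232), aligned within 2 mm. Lower the bush.

Request:
drive_tool(rows=[[[0,-0.001,0.04],0],[[0,0,0.035],0],[[0,0,0.02],0],[[0,0,0.01],0],[[0,0,0.004],0],[[0,0,0.001],0],[[0,0,0],0],[[0,0,0],0],[[0,0,0],0]])

```text
t: 20.0
tool_pos: [0.4621, -0.1481, 0.103]
tool_rot: [0.001, 3.14, -0.001]
contact_force: [-1.0, -0.2, -2.0]
opening: 0.0365
grip_force: 60.9
```

Request:
drive_tool(rows=[[[0,0,0.001],0],[[0,0,0],0],[[0,0,0],0]])

```text
t: 20.3
tool_pos: [0.4615, -0.1479, 0.1009]
tool_rot: [-0.001, -3.142, -0.0]
contact_force: [-0.7, 0.4, -1.6]
opening: 0.0365
grip_force: 60.9
```

Still hanging, since the force still shows its weight. Go down in 1 mm steps.

Request:
drive_tool(rows=[[[0,0,0.001],0],[[0,0,0],0],[[0,0,0],0]])

```text
t: 20.6
tool_pos: [0.4615, -0.1478, 0.0998]
tool_rot: [-0.001, -3.141, -0.0]
contact_force: [-0.4, 0.3, -1.5]
opening: 0.0365
grip_force: 60.9
```

Request:
drive_tool(rows=[[[0,0,0.0005],0],[[0,0,0],0],[[0,0,0],0]])

```text
t: 20.9
tool_pos: [0.4616, -0.1479, 0.0997]
tool_rot: [0.001, 3.141, -0.0]
contact_force: [-1.4, 0.6, 1.7]
opening: 0.0365
grip_force: 61.0
```

Request:
drive_tool(rows=[[[0,0,0],0],[[0,0,0],0],[[0,0,0],0],[[0,0,0],0],[[0,0,0],0],[[0,0,0],0],[[0,0,0],0]], jaw=0.3)

```text
t: 21.6
tool_pos: [0.4615, -0.1478, 0.0994]
tool_rot: [0.001, 3.142, -0.0]
contact_force: [-0.2, 0.7, -0.3]
opening: 0.0598
grip_force: 0.0
```

Request:
drive_tool(rows=[[[0,0,-0.02],0],[[0,0,-0.04],0],[[0,0,-0.04],0],[[0,0,-0.02],0],[[-0.018,0.04,0],0],[[-0.018,0.04,0],0],[[-0.018,0.04,0],0],[[-0.018,0.04,0],0],[[-0.018,0.04,0],0],[[-0.0185,0.038,0],0]])

```text
t: 22.6
tool_pos: [0.5706, 0.092, 0.2194]
tool_rot: [0.001, 3.141, -0.0]
contact_force: [0.6, 0.4, -0.1]
opening: 0.0599
grip_force: 0.0
```

Request:
drive_tool(rows=[[[0,0,0],0],[[0,0,0],0],[[0,0,0],0],[[0,0,0],0]], jaw=0)

```text
t: 23.0
tool_pos: [0.5698, 0.089, 0.2193]
tool_rot: [-0.004, -3.141, 0.0]
contact_force: [-0.6, 0.3, 0.1]
opening: 0.0857
grip_force: 0.0
```

Run:
```python
from m import *
print(ctrl.get_obs()['tool_pos'])
W=get('wrist','w7.png')
print(np.round(proj(W,(.5702,.0901,.04)),1))
S=get('scene');cv2.imwrite('pics/j3.png',np.hstack([W['image'][100:480,100:500],S['image'][200:400,120:320].repeat(2,0)[:380].repeat(2,1)]))
```

```text
[0.56984527 0.0890045  0.21929602]
[322.4 238.5]
```

View pics/j3.png

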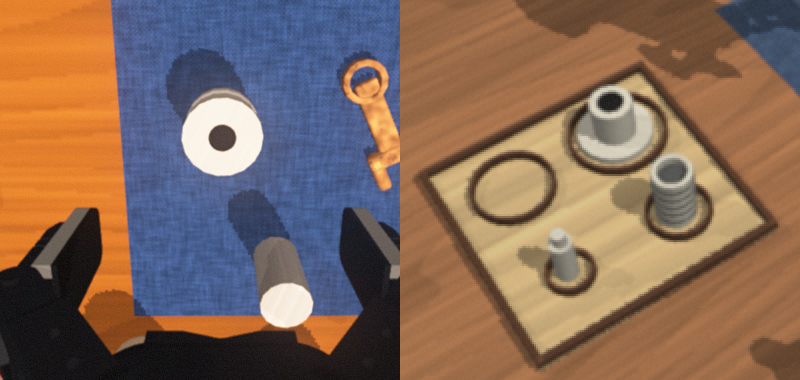

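The bush sits in ring d, and the pulley bore is at (322,237) as predicted, clear of the rod blank. Descend and grip the pulley.

Request:
drive_tool(rows=[[[0,0.001,0.04],0],[[0,0,0.04],0],[[0,0,0.03],0],[[0,0,0.018],0],[[0,0,0],0],[[0,0,0],0]])

```text
t: 23.7
tool_pos: [0.5703, 0.0906, 0.0918]
tool_rot: [0.002, 3.141, -0.0]
contact_force: [0.1, 0.5, 0.8]
opening: 0.0852
grip_force: 0.0
```

Request:
drive_tool(rows=[[[0,0,0],0],[[0,0,0],0],[[0,0,0],0],[[0,0,0],0],[[0,0,0],0],[[0,0,0],0],[[0,0,0],0],[[0,0,0],0]], jaw=1)

```text
t: 24.5
tool_pos: [0.5718, 0.0911, 0.0938]
tool_rot: [0.001, 3.138, 0.0]
contact_force: [-1.1, -0.4, 5.9]
opening: 0.05
grip_force: 62.8
```

Request:
drive_tool(rows=[[[0,0,-0.02],0],[[0,0,-0.04],0],[[0,0,-0.04],0],[[0,0,-0.02],0],[[0,0,0],0]])

```text
t: 25.0
tool_pos: [0.5722, 0.0912, 0.2161]
tool_rot: [0.001, 3.133, 0.0]
contact_force: [1.1, 0.2, 0.3]
opening: 0.0494
grip_force: 62.8
```

Request:
drive_tool(rows=[[[0.012,-0.038,0],0],[[0.012,-0.038,0],0],[[0.012,-0.038,0],0],[[0.012,-0.038,0],0],[[0.012,-0.038,0],0],[[0.012,-0.038,0],0],[[0.012,-0.038,0],0],[[0.013,-0.038,0],0],[[0.013,-0.037,0],0],[[0,0,0],0]])

```text
t: 26.0
tool_pos: [0.4578, -0.2527, 0.2093]
tool_rot: [-0.009, -3.139, -0.001]
contact_force: [-0.1, 0.2, -2.4]
opening: 0.0496
grip_force: 63.1
```

Request:
drive_tool(rows=[[[0,0,0],0],[[0,0,0],0]])

```text
t: 26.2
tool_pos: [0.4596, -0.2487, 0.21]
tool_rot: [-0.0, -3.14, -0.003]
contact_force: [0.9, -0.2, -1.1]
opening: 0.0498
grip_force: 63.1
```

Run:
```python
from m import *
o=ctrl.get_obs();print(o['tool_pos'],o['opening'])
W=get('wrist','w8.png')
print(np.round(proj(W,(.460,-.2505,.016)),1))
```

```text
[ 0.45964534 -0.24870777  0.20997419] 0.04975337801705443
[317.5 232.6]
```

View pics/w8.png

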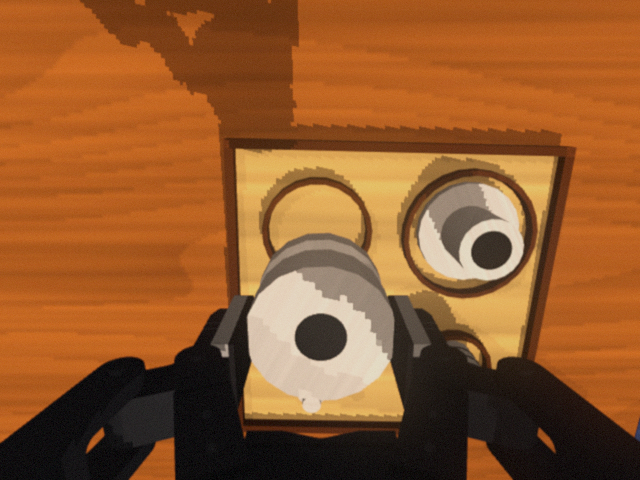

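The pulley is held level. Ring c is centred at about (317,231), matching the target within 1 mm. Lower it.

Request:
drive_tool(rows=[[[0,-0.0015,0.04],0],[[0,0,0.035],0],[[0,0,0.02],0],[[0,0,0.008],0],[[0,0,0.004],0],[[0,0,0.001],0],[[0,0,0],0],[[0,0,0],0],[[0,0,0],0]])

```text
t: 27.15
tool_pos: [0.4604, -0.2517, 0.1045]
tool_rot: [0.001, 3.14, -0.002]
contact_force: [0.0, -0.3, -1.7]
opening: 0.0495
grip_force: 63.1
```

Request:
drive_tool(rows=[[[0,0,0.001],0],[[0,0,0],0],[[0,0,0],0]])

```text
t: 27.45
tool_pos: [0.4599, -0.2513, 0.1024]
tool_rot: [-0.001, -3.142, -0.0]
contact_force: [-0.0, -0.4, -1.2]
opening: 0.0494
grip_force: 63.1
```

Request:
drive_tool(rows=[[[0,0,0.001],0],[[0,0,0],0],[[0,0,0],0]])

```text
t: 27.75
tool_pos: [0.4599, -0.2513, 0.1013]
tool_rot: [-0.001, -3.141, -0.0]
contact_force: [0.2, 0.6, -1.6]
opening: 0.0496
grip_force: 63.1
```

Request:
drive_tool(rows=[[[0,0,0.001],0],[[0,0,0],0],[[0,0,0],0]])

```text
t: 28.05
tool_pos: [0.4599, -0.2513, 0.1003]
tool_rot: [-0.001, -3.141, -0.0]
contact_force: [-0.5, -0.5, -1.2]
opening: 0.0496
grip_force: 63.1
```

Request:
drive_tool(rows=[[[0,0,0.001],0],[[0,0,0],0],[[0,0,0],0]])

```text
t: 28.35
tool_pos: [0.46, -0.2514, 0.0998]
tool_rot: [0.001, 3.142, -0.0]
contact_force: [-2.3, 1.6, 3.3]
opening: 0.0495
grip_force: 63.4
```

Contact. Release, lift and clear.

Request:
drive_tool(rows=[[[0,0,0],0],[[0,0,0],0],[[0,0,0],0],[[0,0,0],0],[[0,0,0],0],[[0,0,0],0],[[0,0,0],0]], jaw=0.2)

```text
t: 29.05
tool_pos: [0.4599, -0.2513, 0.0994]
tool_rot: [0.001, 3.142, -0.0]
contact_force: [0.7, -0.1, 0.4]
opening: 0.068
grip_force: 0.0
```

Request:
drive_tool(rows=[[[0,0,-0.02],0],[[0,0,-0.04],0],[[0,0,-0.04],0],[[0,0,-0.04],0],[[0,0.04,0],0],[[0,0.04,0],0],[[0,0.04,0],0],[[0,0.04,0],0],[[0,0.04,0],0],[[0,0.04,0],0]])

```text
t: 30.05
tool_pos: [0.4598, -0.0098, 0.2395]
tool_rot: [0.002, 3.141, -0.0]
contact_force: [0.7, -0.5, -0.5]
opening: 0.0682
grip_force: 0.0
```

Request:
drive_tool(rows=[[[0,0,0],0],[[0,0,0],0],[[0,0,0],0],[[0,0,0],0]])

```text
t: 30.45
tool_pos: [0.4602, -0.0124, 0.2394]
tool_rot: [-0.004, -3.142, 0.0]
contact_force: [-0.6, 0.3, 0.7]
opening: 0.0684
grip_force: 0.0
```

Run:
```python
from m import *
print(ctrl.get_obs()['tool_pos'])
T=get('top');S=get('scene')
for n,p in dict(pin=(.563,-.253,.062),sleeve=(.566,-.149,.066),pulley=(.460,-.2505,.046),bush=(.4615,-.147,.052)).items(): print(n,np.round(proj(T,p),1),np.round(proj(S,p),1))
a=cv2.resize(T['image'][200:325,365:490],(400,400),interpolation=cv2.INTER_CUBIC)
b=cv2.resize(S['image'][200:400,120:320],(400,400),interpolation=cv2.INTER_CUBIC)
cv2.imwrite('pics/fin.png',np.hstack([a,b]))
```

```text
[ 0.46020079 -0.01238004  0.2394025 ]
pin [460.8 237.1] [199.3 316.5]
sleeve [409.1 235.6] [255.8 284.2]
pulley [458.1 288.5] [171.9 280. ]
bush [407.4 288.1] [224.8 250. ]
```

View pics/fin.png

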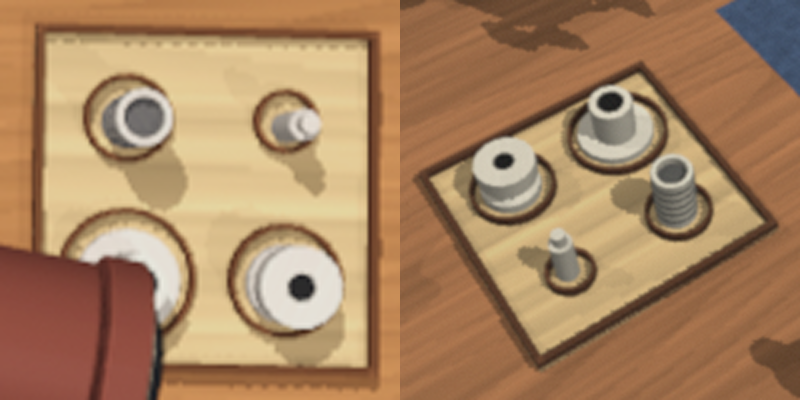

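All four part tops match their predicted pocket-centre positions within about 2 px in both views, upright and inside the rings. The arm covers the bush in the top view, so that one rests on the scene view. Handing in.

```bash
python3 -c "
from station import ctrl
print(ctrl.finish_job())"
```

```text
the job is handed in; nothing more can be done
None
```

The job is handed in: all four finished parts stand upright in their own ring pockets in the last pictures, and neither blank was touched; no verdict came back on hand-in.

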